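# Bring the tube holder of the large rotator to the top

### The job

Two tube rotators stand on the bench. Turn the wheel of the larger one on its axle until its open tube holder points straight up, ready to be loaded, and let go of it. Leave the wheel of the smaller rotator as it is.

Things in the scene. Friction and masses are not known exactly. Their poses are not given: they have to be found in the camera images.
- large: Larger of two tube rotators beside the beige dry block, fixed: six-spoked aluminium wheel, 150 mm across, before a white housing on a 140x150x16 mm base. Origin: below the wheel's centre, at bench height; z up, x along the axle, from wheel to housing (away from the robot, yaw within 0.3 rad). Axle 125 mm up. Housing: from 22 mm behind the wheel's mid-plane, 64 mm wide, top 14 mm above the axle.
- large_wheel (a joint): Angle of the large wheel, rad; 0: holder straight up; grows clockwise seen from the robot (top moves to the rotator's -y). Starts at 0.8 to 1.5 (holder tipped to the right). Turns both ways, stays where left (friction 0.06 N m). Rim: 14 mm thick along the axle, centred over the origin of large, 59 to 75 mm from the axle; its upper part can be pinched from above, one finger before, one behind.
- large_holder (a point): Centre of the mouth of the large wheel's tube holder, an open round white sleeve, 24 mm across with an 18 mm bore, sticking out 15 mm beyond the rim; 90 mm from the axle, in the wheel's mid-plane. Own z points radially out of the mouth, x along the axle. Opposite it on the rim is a solid domed steel balance weight, 24 mm across, 13 mm out: not the holder.
- small_holder (a point): Centre of the mouth of the same kind of holder on the small rotator's wheel (100 mm across, axle 95 mm above the bench, 65 mm from axle to mouth), which stands on the other side of the dry block and is to be left as it is.

How it is judged:
By the outcome, as a careful person would: the job done as asked, in the order asked, and still so for the second after the job is handed in, with the robot touching nothing.
It also fails if it takes over 35 s, if anything falls off the work surface, if the arm or the gripper's body presses on something with over 40 N, if the wrist force passes 120 N, or if a joint passes its speed limit or range.

### The arm

A 6-joint arm with a two-finger parallel gripper is mounted at the origin on a cart in front of the work surface, level with it; the furniture and walls round the work are solid. World frame = base frame: x ahead of the robot, y to its left, z up, the work surface at z = 0. Lengths are in m, angles in rad, forces in N, time in s.
With the tool pointing down it reaches from about 0.3 to 0.775 m from the base axis. Payload 14.6 kg.
Tool frame: the origin (TCP) lies between the finger pads; the fingertips stand 19 mm ahead of it and the grasp point (between the pads) is the TCP; z points along the fingers, y is the line along which they close (so a half turn about z gives the same grasp; the last joint's range is limited). The gripper opens to 94 mm and grips with 3 to 60 N. Pads are 16 mm wide; open, the fingers measure 119 mm over their backs; the gripper's body (75 mm by 177 mm) begins 78 mm behind the grasp point.
Start: joints at [1.123, 0.3, 1.521, -0, 1.321, -0.067], TCP at [0.204, 0.511, 0.224] pointing down, gripper open.
Joint ranges: [-3.03, 3.03], [-0.79, 2.21], [0.23, 2.52], [-1.04, 4.18], [0, 3.07], [-2.55, 2.55]. Speed limits (rad/s): [2.22, 2.22, 2.57, 3.14, 3.14, 3.14].

### API

Orientations are given as a unit quaternion [w, x, y, z].
In Python, from bench import monitor, optics, job, nets gives the robot as it stands. The module is installed in compiled form; this text tells all that it offers.
- The arm moves only by the shell command python3 -m inch 'ROWS'. ROWS is JSON, a list that holds one entry, the list of rows, each a list of 7 numbers: the shift along the world's x, y, z in mm, then the turn, a rotation vector about the world's x, y, z in rad, then the opening, from -1 (shut) to 1 (fully open). In form: [[[dx, dy, dz, rx, ry, rz, hand], ...]]. A call has 1 to 10 rows; each row shifts and turns the commanded pose from where the row before left it; what a row does not reach is not made up. A row lasts 1/12 s, in which the tool goes at most 41.7 mm and 7.16 degrees, less where a joint would pass 70% of its speed; a pose out of reach is approached as far as the arm can. A call with a gripper value outside its range is refused whole. The fingers move at their own pace and stop on an object; the grip force is fixed at half the most. Time passes only in rows, so rows that do not move let the fingers close. It gives the time, the measured TCP pose, the force, the opening and the grip force at its end, in the units of the state.
- monitor.get_state(): the state, without advancing time (a new reading comes with each control period).
- optics.get_image(name): name is "side" or "top"; returns (picture, depth): 400x640x3 uint8, blue, green, red; 400x640 float32, m along the optical axis (not along the pixel's ray), 0 where there is no reading.
- optics.camera_info(name): a dict with "intrinsics" (3x3 intrinsics, pixels), "position" and "orientation" of the camera in the world. Camera axes: x right, y down, z forward; pixel columns grow to the right and rows downward; lengths in m; the calibration is good to about 2 mm. A picture is of the moment at which its call begins. camera_info takes no time and is no camera call.
- job.close_job(): hands the job in; it is judged then, once.
Trained networks look in the newest picture that a camera, given by its name, has taken for a name from the list of things; names that differ only in an ending like _2 or _b are one class to them, and where a whole thing is asked for, a point or a joint stands for the part that bears it (a point fixed in the world has none). Each returns a list of dicts, best first, with "confidence" (0 to 1); they miss things now and then, are a little off and sometimes report something else, mostly with a low value. They report only what shows in the picture. A call takes as long as a camera call.
- nets.spot_in(camera, target): "box" ([centre column, centre row, width, height] in pixels, round what is visible of it).
- nets.masks_of(camera, target): "pixels" (400x640 bool, what is visible of it) and "box" ([centre column, centre row, width, height] in pixels, round what is visible of it).
- nets.spot_point(camera, target): "pixel" ([column, row] in pixels: a listed point, or the origin of a listed thing).
The state is a dict: "time_s": time; "joint_positions": joint angles; "dq": joint speeds; "effort": joint torques, N m; "ee_pos": TCP position; "tcp_rot": TCP orientation; "ft_force": force on the tool from outside, world axes, zero at the start; "ft_torque": the same for the moment, N m; "gripper_width": finger opening in m; "gripper_force": force on a finger pad.
Only numpy, scipy, OpenCV 4.12 (cv2) and the standard library are available. Lean on these libraries where they do the work, as an engineer would, in place of code of your own. Each camera call takes 0.05 s, during which the arm holds its last target. There are 200 camera calls.

## Working session

There is one attempt and no reset: what is moved stays moved. The work goes in short steps, Python scripts to look and compute and a shell command to move; the robot and the scene stay as the last step left them, time stands still between calls to the robot, and variables do not carry over. Pictures are saved under pics/ and viewed, at most 10 in all, crops included, and the job is handed in when it is done.

```bash
mkdir -p pics; cat > h.py <<'E'
import numpy as np,cv2
from scipy.spatial.transform import Rotation as R
from bench import monitor,optics,job,nets
def world(cam,px,depth):
    i=optics.camera_info(cam);K=np.array(i["intrinsics"]);q=i["orientation"]
    r=R.from_quat([q[1],q[2],q[3],q[0]])
    px=np.atleast_2d(px);d=np.atleast_1d(depth)
    p=np.c_[(px[:,0]-K[0,2])/K[0,0]*d,(px[:,1]-K[1,2])/K[1,1]*d,d]
    return r.apply(p)+np.array(i["position"])
E
python3 - <<'E'
from h import *
for c in("side","top"):
    im,d=optics.get_image(c);cv2.imwrite(f"pics/{c}0.png",im)
    np.savez(f"{c}0.npz",im=im,d=d)
    i=optics.camera_info(c);print(c,i["position"],i["orientation"])
    for t in("large","large_wheel"):
        for b in nets.spot_in(c,t)[:3]:print(t,b)
    for t in("large","large_holder","small_holder"):
        for b in nets.spot_point(c,t)[:3]:
            u,v=np.round(b["pixel"]).astype(int);print(t,b,world(c,b["pixel"],d[v,u]))
s=monitor.get_state();print(s)
E
```

```text
side [ 0.29515887 -0.80457652  0.72472993] [-0.45782538  0.8813741  -0.10826241  0.04306804]
large {'box': [370.5, 340.8, 102.0, 118.4], 'confidence': 0.64}
large_wheel {'box': [363.8, 320.0, 54.7, 83.7], 'confidence': 0.96}
large {'pixel': [358.2, 357.2], 'confidence': 0.6} [[ 0.45376405 -0.3542067   0.01390359]]
large_holder {'pixel': [387.3, 318.9], 'confidence': 0.72} [[ 0.48248695 -0.40408526  0.17849626]]
small_holder {'pixel': [283.6, 138.1], 'confidence': 0.68} [[0.45963568 0.60885365 0.00268413]]
top [ 0.2916692  -0.02179129  1.35251276] [ 0.04522611 -0.69974383  0.71084241 -0.05492036]
large {'box': [426.7, 196.4, 65.4, 54.2], 'confidence': 0.91}
large_wheel {'box': [433.4, 194.9, 57.5, 27.0], 'confidence': 0.56}
large {'pixel': [422.6, 203.8], 'confidence': 0.9} [[ 0.44794646 -0.34953211  0.0175433 ]]
large_holder {'pixel': [459.2, 187.6], 'confidence': 0.86} [[ 0.47345064 -0.41554389  0.17606764]]
small_holder {'pixel': [188.5, 209.1], 'confidence': 0.93} [[0.42990997 0.3517378  0.1278543 ]]
{'time_s': 0.6, 'joint_positions': array([ 1.12338246e+00,  2.99894160e-01,  1.52103961e+00, -7.26580041e-07,
        1.32067883e+00, -6.65760840e-02]), 'dq': array([-5.32173306e-04,  2.13547452e-05, -8.00944386e-05, -1.18929110e-03,
       -1.23017456e-03,  1.86780318e-03]), 'effort': array([-2.42399374e-04, -5.31483078e+01, -3.52825892e+01,  7.08712544e-02,
        2.14978913e-02,  3.95712186e-05]), 'ee_pos': array([0.20441599, 0.51057989, 0.22443202]), 'tcp_rot': array([-2.19442510e-06,  1.89270143e-01,  9.81925055e-01, -9.73477826e-06]), 'ft_force': array([ 0.03560113, -0.2311364 , -0.3650542 ]), 'ft_torque': array([-0.02358924,  0.00861917,  0.04164607]), 'gripper_force': 0.0, 'gripper_width': 0.09411688755299459}
```

```bash
python3 - <<'E'
from h import *
a=cv2.imread("pics/side0.png")[250:400,280:480];b=cv2.imread("pics/top0.png")[150:250,360:500]
cv2.imwrite("pics/c.png",np.vstack([cv2.resize(a,(400,300)),cv2.resize(b,(400,286))]))
for c in("top","side"):
    z=np.load(c+"0.npz");d=z["d"]
    m=nets.masks_of(c,"large_wheel")
    if not m: print("none");continue
    print(m[0]["confidence"],m[0]["pixels"].sum())
    v,u=np.nonzero(m[0]["pixels"]);P=world(c,np.c_[u,v],d[v,u]);np.save(c+"P.npy",P)
    Q=P[P[:,2]>.09]
    print(Q.min(0),Q.max(0),len(Q),np.polyfit(Q[:,1],Q[:,0],1))
    for q in np.c_[u,v,P.round(3)][P[:,2]>.12][::(1 if c=="top" else 12)][::5]: print(q)
E
```

```text
0.92 402
[ 0.2916692  -0.41723638  0.09000727] [ 0.48760306 -0.02179129  1.35251276] 357 [-0.31462428  0.34830139]
[ 4.56e+02  1.82e+02  4.88e-01 -4.04e-01  1.87e-01]
[ 4.57e+02  1.83e+02  4.85e-01 -4.06e-01  1.88e-01]
[ 4.55e+02  1.84e+02  4.81e-01 -3.98e-01  1.96e-01]
[ 4.52e+02  1.85e+02  4.80e-01 -3.93e-01  1.84e-01]
[ 4.57e+02  1.85e+02  4.78e-01 -4.04e-01  1.93e-01]
[ 4.51e+02  1.86e+02  4.77e-01 -3.91e-01  1.81e-01]
[ 4.56e+02  1.86e+02  4.75e-01 -4.01e-01  1.93e-01]
[ 4.46e+02  1.87e+02  4.72e-01 -3.72e-01  1.99e-01]
[ 4.51e+02  1.87e+02  4.74e-01 -3.90e-01  1.85e-01]
[ 4.56e+02  1.87e+02  4.73e-01 -4.02e-01  1.91e-01]
[ 4.43e+02  1.88e+02  4.69e-01 -3.62e-01  2.02e-01]
[ 4.48e+02  1.88e+02  4.70e-01 -3.78e-01  1.94e-01]
[ 4.53e+02  1.88e+02  4.71e-01 -3.95e-01  1.86e-01]
[ 4.58e+02  1.88e+02  4.70e-01 -4.06e-01  1.93e-01]
[ 4.42e+02  1.89e+02  4.67e-01 -3.60e-01  2.00e-01]
[ 4.47e+02  1.89e+02  4.67e-01 -3.76e-01  1.94e-01]
[ 4.52e+02  1.89e+02  4.68e-01 -3.92e-01  1.87e-01]
[ 4.57e+02  1.89e+02  4.68e-01 -4.05e-01  1.89e-01]
[ 4.38e+02  1.90e+02  4.63e-01 -3.48e-01  2.03e-0
[... 3531 characters left out ...]
-01 -3.51e-01  1.40e-01]
[ 3.83e+02  3.14e+02  4.73e-01 -4.06e-01  1.96e-01]
[ 3.70e+02  3.16e+02  4.64e-01 -3.76e-01  1.57e-01]
[ 3.55e+02  3.18e+02  4.45e-01 -3.52e-01  1.29e-01]
[ 3.76e+02  3.19e+02  4.63e-01 -4.04e-01  1.84e-01]
[ 3.60e+02  3.21e+02  4.52e-01 -3.60e-01  1.29e-01]
[ 3.83e+02  3.22e+02  4.74e-01 -4.07e-01  1.77e-01]
[ 3.81e+02  3.24e+02  4.67e-01 -4.17e-01  1.87e-01]
[ 3.90e+02  3.26e+02  4.81e-01 -4.19e-01  1.80e-01]
[ 3.71e+02  3.30e+02  4.67e-01 -3.77e-01  1.21e-01]
[ 3.73e+02  3.34e+02  4.67e-01 -3.86e-01  1.21e-01]
[ 3.79e+02  3.39e+02  4.68e-01 -4.11e-01  1.41e-01]
[ 3.79e+02  3.44e+02  4.68e-01 -4.14e-01  1.31e-01]
[ 3.84e+02  3.49e+02  4.73e-01 -4.23e-01  1.30e-01]
```

View pics/c.png

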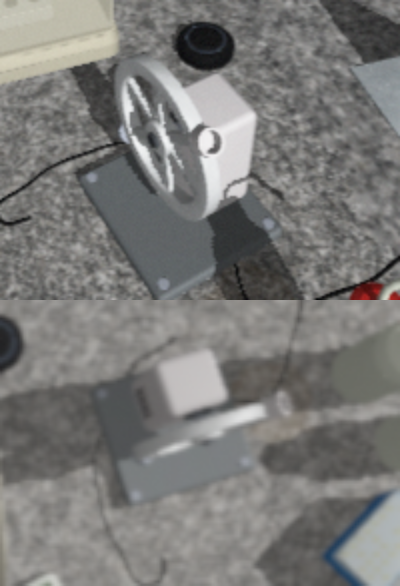

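View pics/side0.png

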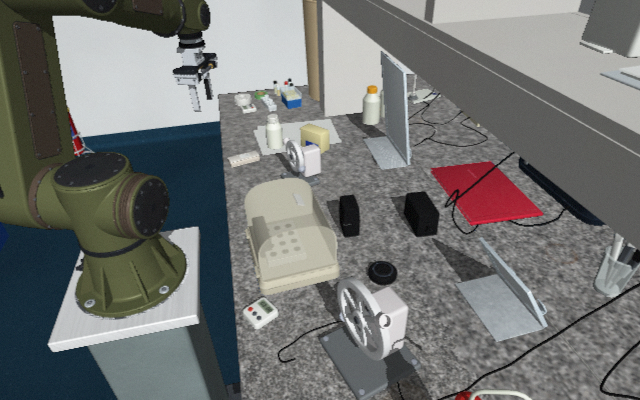

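View pics/top0.png

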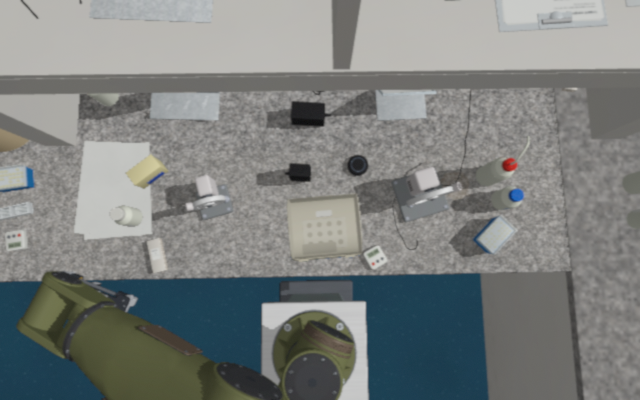

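Views: in the side picture the large wheel is at about (364,320), with the white open holder mouth at (385,320) to the right, below the top. In the top picture the rim runs from (405,203) to (450,188) and the holder mouth is at (458,187). The weight is on the opposite side. I'll fit the wheel pose next.

```bash
cat > fit.py <<'E'
from h import *
from scipy.optimize import least_squares
def fit(P):
    P=P[(P[:,2]>.1)&(P[:,2]<.24)]
    def res(p,S=P,full=False):
        c,s=np.cos(p[2]),np.sin(p[2]);d=S-[p[0],p[1],.125]
        x=d[:,0]*c+d[:,1]*s;y=-d[:,0]*s+d[:,1]*c;r=np.hypot(y,d[:,2])
        if full:return x,y,r,d[:,2]
        q=np.hypot(np.maximum(abs(x)-7,0) if 0 else np.maximum(abs(x)-.007,0),np.maximum(np.maximum(.059-r,r-.075),0))
        ix=np.minimum(.007-abs(x),np.minimum(r-.059,.075-r))
        return np.where(q>0,q,np.maximum(ix,0))
    s=least_squares(res,[.455,-.345,.3],loss="soft_l1",f_scale=.002)
    return s.x,res,np.abs(res(s.x))
E
python3 - <<'E'
from fit import *
from fit import fit
T=np.load("topP.npy");S=np.load("sideP.npy")
for n,P in(("top",T),("side",S),("both",np.r_[T,S])):
    p,res,r=fit(P);print(n,p.round(4),np.median(r))
    x,y,rr,z=res(p,P,True);k=(rr>.079)&(rr<.1)&(abs(x)<.02)&(P[:,2]>.1)
    a=np.arctan2(-y[k],z[k]);print(k.sum(),np.median(a),a.min(),a.max())
    # mouth from nets
    for q in([.4825,-.4041,.1785],[.4735,-.4155,.1761]):
        x,y,rr,z=res(p,np.array([q]),True);print(" net",x,y,rr,np.arctan2(-y,z))
E
```

```text
top [ 0.4602 -0.3503  0.2801] 0.0016595897996497452
56 0.6935809593602049 -1.0800670288087069 0.9118767944724154
 net [0.00651095] [-0.05788471] [0.07882188] [0.82474328]
 net [-0.00528983] [-0.0663524] [0.08374874] [0.91453574]
side [ 0.4584 -0.3512  0.2772] 0.0011014886857836099
156 0.800416365717469 0.6496836849863223 0.9324284935674594
 net [0.00871707] [-0.05746313] [0.07851281] [0.82109872]
 net [-0.00305909] [-0.06596502] [0.08344216] [0.91170309]
both [ 0.4584 -0.3512  0.2769] 0.0013029495532743685
214 0.7734123568244282 -1.0823485850330914 0.9326365750845846
 net [0.00866359] [-0.05749183] [0.07853382] [0.82134773]
 net [-0.00311016] [-0.06599706] [0.08346749] [0.91193816]
```

```bash
python3 -m inch '[[[24,-29,9,0,0,-0.1,1],[24,-29,9,0,0,-0.1,1],[24,-29,9,0,0,-0.1,1],[24,-29,9,0,0,-0.1,1],[24,-29,9,0,0,-0.1,1],[24,-29,9,0,0,-0.1,1],[24,-29,9,0,0,-0.1,1],[24,-29,9,0,0,-0.1,1],[24,-29,9,0,0,-0.1,1]]]'
python3 -m inch '[[[3,-38,0,0,0,0,1],[3,-38,0,0,0,0,1],[3,-38,0,0,0,0,1],[3,-38,0,0,0,0,1],[3,-38,0,0,0,0,1],[3,-38,0,0,0,0,1],[3,-38,0,0,0,0,1],[3,-38,0,0,0,0,1],[3,-38,0,0,0,0,1],[3,-38,0,0,0,0,1]]]'
```

```text
time_s: 1.45
ee_pos: [0.4212, 0.2479, 0.3061]
tcp_rot: [0.0, 0.599, 0.8, 0.0]
ft_force: [0.4, 1.4, -0.4]
gripper_width: 0.0942
gripper_force: 0.0
time_s: 2.28
ee_pos: [0.4501, -0.1324, 0.3057]
tcp_rot: [0.0, 0.598, 0.802, 0.0]
ft_force: [1.5, 0.4, -0.4]
gripper_width: 0.0943
gripper_force: 0.0
```

```bash
python3 - <<'E'
from h import *
# ray-plane measure of holder pixel from first view
c=np.array([.459,-.351,.125]);ya=.277;n=np.array([np.cos(ya),np.sin(ya),0])
for cam,px in(("side",[387.3,318.9]),("top",[459.2,187.6]),("side",[384,320])):
    o=world(cam,px,0)[0];d=world(cam,px,1)[0]-o;t=n@(c-o)/(n@d);p=o+t*d-c
    y=-p[0]*n[1]+p[1]*n[0];print(cam,np.hypot(y,p[2]),np.arctan2(-y,p[2]))
E
```

```text
side 0.09583204269259987 0.7711809639542988
top 0.09114335303302554 1.7319990298827093
side 0.08281238168711845 0.79741191354528
```

```bash
python3 -m inch '[[[4,-39,-2,0,0,0,1],[4,-39,-2,0,0,0,1],[4,-39,-2,0,0,-0.013,1],[4,-39,-2,0.084,0.024,0,1],[4,-39,-2,0.084,0.024,0,1],[4,-39,-2,0.084,0.024,0,1],[1,-39,-2,0.084,0.024,0,1],[0,0,0,0,0,0,1],[0,0,0,0,0,0,1]]]'
python3 - <<'E'
from h import *
s=monitor.get_state();q=s["tcp_rot"];M=R.from_quat([q[1],q[2],q[3],q[0]]).as_matrix()
e=np.array([np.cos(.277),np.sin(.277),0]);f=np.array([-e[1],e[0],0])
print(M.round(3),np.arctan2(f@M[:,2],-M[2,2]))
for a in(.35,):
    rad=-np.sin(a)*f+np.cos(a)*np.array([0,0,1])
    for r in(.067,.12):
        p=np.array([.459,-.351,.125])+r*rad;print(p.round(4),((p-s["ee_pos"])*1000).round(1))
im,d=optics.get_image("side");cv2.imwrite("pics/s1.png",cv2.resize(im[180:400,260:500],(720,660))[:600])
E
```

```text
time_s: 3.03
ee_pos: [0.4751, -0.4027, 0.2874]
tcp_rot: [-0.139, 0.595, 0.785, 0.103]
ft_force: [0.4, 0.6, 0.1]
gripper_width: 0.094
gripper_force: 0.0
[[-0.253  0.963 -0.096]
 [ 0.905  0.271  0.328]
 [ 0.341 -0.004 -0.94 ]] 0.34831688474443295
[ 0.4653 -0.3731  0.1879] [ -9.9  29.6 -99.4]
[ 0.4703 -0.3906  0.2377] [ -4.9  12.1 -49.7]
```

View pics/s1.png

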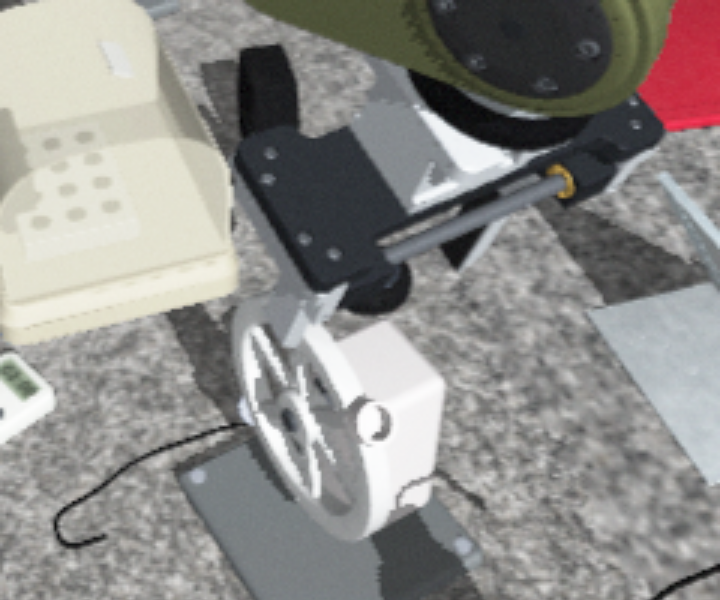

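The side picture shows the open fingers straddling the wheel plane above the rim (about (290,330) in the crop), and the holder well to the right at (375,420). I'll go down and close.

```bash
python3 -m inch '[[[-3,9,-30,0,0,0,1],[-3,9,-30,0,0,0,1],[-3,9,-30,0,0,0,1],[-1,2,-9,0,0,0,1],[0,0,0,0,0,0,1],[0,0,0,0,0,0,-1],[0,0,0,0,0,0,-1],[0,0,0,0,0,0,-1],[0,0,0,0,0,0,-1],[0,0,0,0,0,0,-1]]]'; python3 -m inch '[[[0,0,0,0,0,0,-1],[0,0,0,0,0,0,-1],[0,0,0,0,0,0,-1],[0,0,0,0,0,0,-1],[0,0,0,0,0,0,-1]]]'
```

```text
time_s: 3.92
ee_pos: [0.4657, -0.3718, 0.1934]
tcp_rot: [-0.136, 0.594, 0.786, 0.102]
ft_force: [0.3, 0.6, 0.5]
gripper_width: 0.0643
gripper_force: 0.0
time_s: 4.33
ee_pos: [0.4655, -0.3715, 0.1927]
tcp_rot: [-0.136, 0.594, 0.786, 0.103]
ft_force: [0.3, -0.0, -0.2]
gripper_width: 0.0308
gripper_force: 0.0
```

```bash
python3 -m inch '[[[0,-1,-4,0,0,0,-1],[0,0,0,0,0,0,-1],[0,0,0,0,0,0,-1],[0,0,0,0,0,0,-1],[0,0,0,0,0,0,-1],[0,0,0,0,0,0,-1],[0,0,0,0,0,0,-1]]]'
python3 - <<'E'
from h import *
s=monitor.get_state();q=s["tcp_rot"];p=s["ee_pos"];c=np.array([.459,-.351,.125])
e=np.array([np.cos(.277),np.sin(.277),0]);f=np.array([-e[1],e[0],0]);d=p-c
r=np.hypot(f@d,d[2]);a=np.arctan2(-f@d,d[2]);print(p,s["gripper_width"],s["ft_force"],r,a,e@d)
pr=p
N=8
for k in range(1,N+1):
    b=a-.82*k/N;w=c+e*(e@d)+r*(-np.sin(b)*f+np.cos(b)*np.array([0,0,1]));print(((w-pr)*1000).round(1),(-.82/N*e).round(4));pr=w
E
```

```text
time_s: 4.92
ee_pos: [0.4658, -0.3721, 0.1882]
tcp_rot: [-0.136, 0.594, 0.786, 0.103]
ft_force: [5.2, 1.7, -6.7]
gripper_width: 0.0139
gripper_force: 30.0
[ 0.46583205 -0.37214679  0.18816712] 0.013907249999077782 [ 5.18959439  1.67308557 -6.7464826 ] 0.06695764859823856 0.3380923300894058 0.000788573881797412
[-1.8  6.3  1.9] [-0.0986 -0.028  -0.    ]
[-1.8  6.5  1.3] [-0.0986 -0.028  -0.    ]
[-1.9  6.6  0.6] [-0.0986 -0.028  -0.    ]
[-1.9  6.6 -0.1] [-0.0986 -0.028  -0.    ]
[-1.9  6.5 -0.8] [-0.0986 -0.028  -0.    ]
[-1.8  6.4 -1.5] [-0.0986 -0.028  -0.    ]
[-1.8  6.2 -2.2] [-0.0986 -0.028  -0.    ]
[-1.7  6.  -2.9] [-0.0986 -0.028  -0.    ]
```

Gripped (13.9 mm wide). Next I turn the wheel along the arc.

```bash
python3 -m inch '[[[-1.8,6.3,1.9,-0.0986,-0.028,0,-1],[-1.8,6.5,1.3,-0.0986,-0.028,0,-1],[-1.9,6.6,0.6,-0.0986,-0.028,0,-1],[-1.9,6.6,-0.1,-0.0986,-0.028,0,-1]]]'
python3 -m inch '[[[-1.9,6.5,-0.8,-0.0986,-0.028,0,-1],[-1.8,6.4,-1.5,-0.0986,-0.028,0,-1],[-1.8,6.2,-2.2,-0.0986,-0.028,0,-1],[-1.7,6,-2.9,-0.0986,-0.028,0,-1],[0,0,0,0,0,0,-1],[0,0,0,0,0,0,-1],[0,0,0,0,0,0,-1]]]'
cat > look.py <<'E'
import sys
from h import *
n=sys.argv[1];s=monitor.get_state();c=np.array([.459,-.351,.125])
e=np.array([np.cos(.277),np.sin(.277),0]);f=np.array([-e[1],e[0],0]);d=s["ee_pos"]-c
print("tcp ang",np.arctan2(-f@d,d[2]),np.hypot(f@d,d[2]))
q=s["tcp_rot"];M=R.from_quat([q[1],q[2],q[3],q[0]]).as_matrix();print("tilt",np.arctan2(f@M[:,2],-M[2,2]))
for cam in("side","top"):
    im,dep=optics.get_image(cam);cv2.imwrite(f"pics/{cam}{n}.png",im);np.savez(f"{cam}{n}.npz",d=dep)
    for b in nets.spot_point(cam,"large_holder")[:3]:
        o=world(cam,b["pixel"],0)[0];g=world(cam,b["pixel"],1)[0]-o
        t=e@(c-o)/(e@g);p=o+t*g-c;h=o+g*(.215-o[2])/g[2]-c
        print(cam,b,"plane r,ang",np.hypot(f@p,p[2]),np.arctan2(-f@p,p[2]),"at z=.215: x,y",e@h,f@h)
a=cv2.imread(f"pics/side{n}.png")[240:400,290:490];b=cv2.imread(f"pics/top{n}.png")[160:240,370:490]
cv2.imwrite(f"pics/c{n}.png",np.hstack([cv2.resize(a,(500,400),interpolation=2),cv2.resize(b,(300,200),interpolation=2).repeat(2,0)]))
E
python3 look.py 2
```

```text
time_s: 5.25
ee_pos: [0.4583, -0.346, 0.1917]
tcp_rot: [0.029, 0.602, 0.798, -0.021]
ft_force: [8.8, -3.8, -22.3]
gripper_width: 0.0138
gripper_force: 30.0
time_s: 5.83
ee_pos: [0.4511, -0.3208, 0.1848]
tcp_rot: [0.188, 0.586, 0.775, -0.142]
ft_force: [5.1, 0.6, -5.5]
gripper_width: 0.0137
gripper_force: 30.0
tcp ang -0.48113468213495475 0.067455049429859
tilt -0.4768884603919771
side {'pixel': [361.3, 282.8], 'confidence': 0.76} plane r,ang 0.0816164372941947 -0.08467186462275583 at z=.215: x,y -0.0047134081431041645 0.000235092954078306
top {'pixel': [440.4, 193.4], 'confidence': 0.67} plane r,ang 0.038897160357439266 2.1341871046834546 at z=.215: x,y -0.006293733635118725 0.002193915806808466
```

View pics/c2.png

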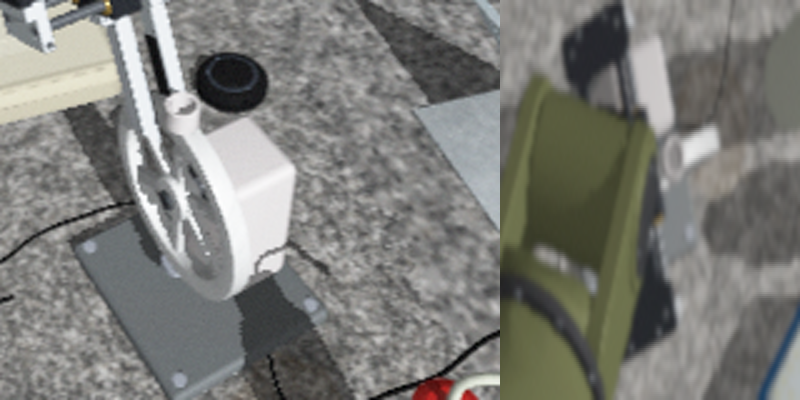

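The side crop shows the holder mouth at (180,100), nearly on top of the wheel, with the fingers on the rim to its left. I'll release, back off along the radius and measure with a clear view.

```bash
python3 -m inch '[[[0,0,0,0,0,0,1],[0,0,0,0,0,0,1],[0,0,0,0,0,0,1],[0,0,0,0,0,0,1],[0,0,0,0,0,0,1],[0,0,0,0,0,0,1],[0,0,0,0,0,0,1]]]'
python3 -m inch '[[[-3,9,18,0,0,0,1],[-4,13,27,0,0,0,1],[-4,13,27,0,0,0,1],[-4,13,27,0,0,0,1],[-4,30,20,0,0,0,1],[-4,35,0,0,0,0,1],[-4,35,0,0,0,0,1],[0,0,0,0,0,0,1],[0,0,0,0,0,0,1]]]'
python3 look.py 3
python3 - <<'E'
from fit import *
from fit import fit
Ps=[]
for c in("side","top"):
    d=np.load(c+"3.npz")["d"];optics.get_image(c);m=nets.masks_of(c,"large_wheel")
    for q in m[:2]:print(c,q["confidence"],q["box"])
    v,u=np.nonzero(m[0]["pixels"]&(d>0));Ps.append(world(c,np.c_[u,v],d[v,u]))
for n,P in(("side",Ps[0]),("top",Ps[1]),("all",np.vstack(Ps+[np.load("topP.npy"),np.load("sideP.npy")]))):
    p,res,r=fit(P);x,y,rr,z=res(p,P,True);k=(z>.079)&(z<.095)&(abs(x)<.02)
    print(n,p.round(4),np.median(r),k.sum(),"holder x,y med",np.median(x[k]),np.median(y[k]),y[k].min(),y[k].max(),"z",z[k].max())
E
```

```text
time_s: 6.62
ee_pos: [0.4509, -0.3214, 0.1851]
tcp_rot: [0.188, 0.586, 0.775, -0.143]
ft_force: [-0.9, 0.4, 0.1]
gripper_width: 0.0567
gripper_force: 0.0
time_s: 7.37
ee_pos: [0.4242, -0.1722, 0.3044]
tcp_rot: [0.189, 0.585, 0.776, -0.142]
ft_force: [-0.4, -0.8, -1.0]
gripper_width: 0.0939
gripper_force: 0.0
tcp ang -0.7911941220365784 0.25516947380522104
tilt -0.4776023936389455
side {'pixel': [362.0, 280.0], 'confidence': 0.96} plane r,ang 0.0896119014608518 -0.058633166454622646 at z=.215: x,y -0.0002991973088164407 0.004829749324936196
top {'pixel': [440.0, 191.0], 'confidence': 0.58} plane r,ang 0.09346467921379811 -0.023415733726895708 at z=.215: x,y 0.0002150728758721991 0.0010959498544875922
side 0.72 [363.0, 319.9, 49.3, 88.5]
top 0.74 [431.0, 195.7, 50.7, 21.4]
side [ 0.458  -0.3499  0.2794] 0.0016062884059651061 155 holder x,y med -0.002201534796477541 -0.003541790237133435 -0.013525719466296486 0.01068146108115024 z 0.09124051603775118
top [ 0.4599 -0.3485  0.2882] 0.0012648626620134773 39 holder x,y med -0.0009708400826923518 0.0007899297637286983 -0.011133785141876604 0.013316469848408435 z 0.09306635370061467
all [ 0.4582 -0.3504  0.2776] 0.001410198359571388 194 holder x,y med -0.001594748617197948 -0.002074866461178023 -0.01292026487175271 0.014726736171576538 z 0.09306635370061467
```

View pics/c3.png

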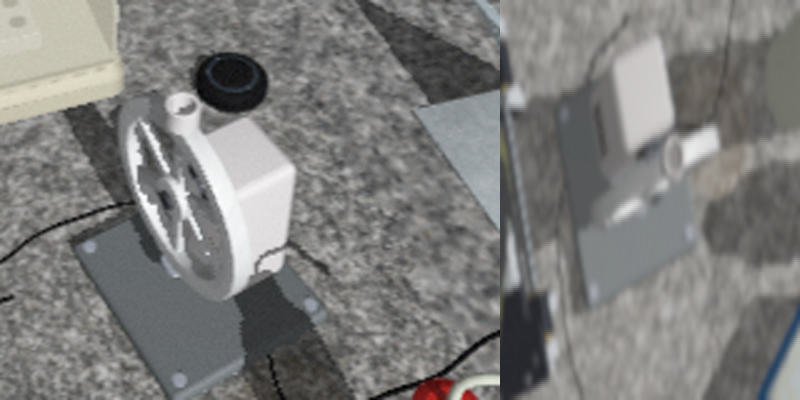

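The side crop shows the holder mouth at (182,103), above the wheel's centre. In the top crop it is at (673,157), over the rim line. The fingers are clear. One averaged check of the angle before handing in.

```bash
python3 - <<'E'
from fit import *
from fit import fit
out=[]
for k in range(6):
  for cam in("side","top"):
    im,d=optics.get_image(cam);m=nets.masks_of(cam,"large_wheel")
    if not m or m[0]["confidence"]<.5:continue
    v,u=np.nonzero(cv2.dilate(m[0]["pixels"].astype(np.uint8),np.ones((5,5)))*(d>0));P=world(cam,np.c_[u,v],d[v,u])
    P=P[(P[:,2]>.03)]
    p,res,r=fit(P);x,y,rr,z=res(p,P,True)
    def hr(w): # holder cylinder surface, radius 12 mm, axis through wheel centre at angle w
        s=np.sin(w[0]);c=np.cos(w[0]);a=-y*s+z*c;b=y*c+z*s
        kk=(z>.078)&(z<.088)&(abs(x)<.018)&(abs(y)<.03);return (np.hypot(b,x)-.012)[kk]
    w=least_squares(hr,[0.],loss="soft_l1",f_scale=.002).x[0]
    pts=[q["pixel"] for q in nets.spot_point(cam,"large_holder")[:1]]
    h=None
    if pts:
        o=world(cam,pts[0],0)[0];g=world(cam,pts[0],1)[0]-o;t=o+g*(.215-o[2])/g[2]
        h=-np.sin(p[2])*-(0)+(-(t[0]-p[0])*np.sin(p[2])+(t[1]-p[1])*np.cos(p[2]))
        h=-h/.09
    print(cam,p.round(4),"cyl ang",round(w,3),"net ang",h)
E
```

```text
side [ 0.4582 -0.3498  0.2793] cyl ang 0.023 net ang -0.04545549519038323
top [ 0.4596 -0.3484  0.2844] cyl ang -0.027 net ang -0.08061802950044118
side [ 0.4583 -0.3498  0.2807] cyl ang 0.021 net ang -0.027674093344283533
top [ 0.4599 -0.3483  0.2854] cyl ang -0.028 net ang 0.01373005929427207
top [ 0.4599 -0.3484  0.2843] cyl ang -0.023 net ang 0.007531083263658133
side [ 0.4582 -0.3497  0.2801] cyl ang 0.026 net ang 0.018909892848178362
top [ 0.4595 -0.3483  0.2935] cyl ang -0.017 net ang 0.06094057250778551
side [ 0.4582 -0.3498  0.2796] cyl ang 0.021 net ang -0.0066834794469311865
top [ 0.4601 -0.3484  0.2803] cyl ang -0.02 net ang 0.08216483247317308
side [ 0.4582 -0.3497  0.28  ] cyl ang 0.023 net ang 0.012915943554174919
top [ 0.4597 -0.3484  0.2894] cyl ang -0.015 net ang 0.03706121218228751
```

The two cameras average to an angle within about 0.02 rad of straight up, so I'm handing in.

```bash
python3 -c "
from bench import job;print(job.close_job())"
```

```text
the job is handed in; nothing more can be done
None
```

I turned the larger rotator's wheel until its holder pointed straight up (within about 0.02 rad by the cameras), let go of it and backed the arm clear. I left the smaller rotator alone and handed the job in; no verdict came back.

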